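# Press a filter-cell cap home with bench locking pliers, then release

## Task

Press the red cap home on the small steel filter cell with the bench-mounted locking pliers: squeeze the two blue handles together evenly between the gripper's fingers, steadily and without crushing or shoving either of them, until they snap over centre and stay locked when you let go. Then pull the yellow release lever gently sideways, away from the moving handle, so that the pliers spring open, and let go of everything. Leave the other things on the bench where they are.

Things in the scene. Friction and masses are not known exactly. Their poses are not given: they have to be found in the camera images.
- stand: Grey base plate (150 x 110 x 12 mm) screwed to the bench; it carries the pliers lying level on their side. Origin on the bench below the pivot; x runs from handles to jaws, z up. Handles close along y: rigid one at -y, moving one at +y. The pliers are bolted in a slot: all of them may sit up to 7 mm to either side (y) of the nominal places given, unmeasured: feel or see it. They do not slip.
- pivot (a point): Nominal vertical pivot of the moving handle, (0, 4, 75) mm in the stand's frame; 75 mm is the mid-height of both handles and the jaws. The steel cell (32 mm across, axis along y) with its red cap sits between the jaws at x = +58 mm.
- rigid (a point): Nominal middle of the rigid handle's outer (-y) face, (-105, -20, 75) mm in the stand's frame. A straight blue bar along x, 12 mm thick, 64 to 86 mm above the bench, ending at x = -150. It does not give: only the other handle moves, so the gripper must follow towards the rigid one by half of the closing, or side force builds up. Either handle is crushed above about 25 N.
- handle (a joint): Moving handle: 0 sprung open, 0.20 rad closed (stop). Blue bar, 12 mm thick, 22 tall, ending 135 mm behind the pivot; closed it is parallel to the rigid one, outer face nominally at y = +20 mm. Outer width 105 mm behind the pivot: 61 mm open, 40 locked. Squeeze there: 8 N at first, 16 N halfway, then less up to the centre point (about 0.17); past it, it goes to 0.20 and locks.
- cap (a joint): How far the red cap (34 mm across, 8 mm thick) has been pushed on along the stand's -y: starts at 0 to 0.002 m, 0.006 m is fully home. The moving jaw pushes it in the last part of the squeeze; it stays where it is pushed.
- lever (a joint): Yellow release lever: 0 at rest, 0.40 rad at its far stop. Vertical pin on the rigid handle at (-138, -14) mm in the stand's frame (nominal); positive moves its tab towards the stand's -y. At the tab it takes about 3 N from rest, up to 10 N at 0.25 to 0.30 rad, where the locked pliers spring open. Springs back when let go. Bends above about 40 N, counting a pinch.
- lever_tab (a point): Nominal middle of the lever's upright yellow tab at rest: (-198, -14, 103) mm in the stand's frame, 60 mm from the pin. 10 mm thick (y), 22 mm long (x), top 118 mm above the bench, on the lever's bar (10 mm thick, 68 to 82 mm above the bench). Hook it or pinch it lightly from above; free space on both sides.
- amber: Bystander: small amber bottle, 110 mm tall, 48 mm across; origin under its centre.
- jar: Bystander: white jar with an orange lid, 80 mm tall, 56 mm across; origin under its centre.
- beaker: Bystander: glass beaker, 85 mm tall, 70 mm across; origin under its centre.
- spare_ring: Bystander: steel ring, 34 mm across, 10 mm tall.
- spare_cap: Bystander: loose spare red cap lying on the bench, 34 mm across, 12 mm tall; not the one to be pressed.
- spatula: Bystander: spatula, 170 mm long, lying on the bench.
- wipes: Bystander: blue box of wipes, 120 x 80 x 60 mm.

How it is judged:
On the way, in this order (a step that is already met when the one before it is completed fails the run):
1. the two handles are squeezed evenly between the fingers, both bearing a good share of the load at once (contact force between the fingers and handle above 7 N and contact force between the fingers and rigid_c0 above 7 N and value of joint handle above 0.04 rad), for 0.3 s.
2. the handles are let go and stay locked by themselves, the cap home (value of joint handle above 0.185 rad and value of joint cap above 0.005 m and contact force between the fingers and handle below 0.5 N and contact force between the fingers and rigid_c0 below 0.5 N), for 0.3 s.
3. the release lever is pulled and the pliers spring open (contact force between the fingers and lever above 0.5 N and value of joint lever above 0.08 rad and value of joint handle below 0.12 rad).
At the end, for the whole second after the job is handed in: The handle is sprung open (under 0.02 rad), the cap is still home (over 0.005 m of 0.006), the lever is back at rest (under 0.04 rad) (value of joint handle below 0.02 rad and value of joint cap above 0.005 m and value of joint lever below 0.04 rad); the robot touches nothing.
It fails at once if a handle is pressed with more than 25 N (contact force between the fingers and handle above 25 N or contact force between the fingers and rigid_c0 above 25 N).
It fails at once if the release lever is forced with more than 40 N (contact force between the fingers and lever above 40 N).
It fails at once if a bystander is pushed more than 30 mm (distance of any of amber, jar, beaker, spare_ring, spare_cap, spatula, wipes from where it was at the start of the episode above 0.03 m).
It also fails if it takes over 70 s, if anything falls off the work surface, if the arm or the gripper's body presses on something with over 40 N, if the wrist force passes 120 N, or if a joint passes its speed limit or range.

## Robot

A 6-joint arm with a two-finger parallel gripper is mounted at the origin on the work surface. World frame = base frame: x ahead of the robot, y to its left, z up, the work surface at z = 0. Lengths are in m, angles in rad, forces in N, time in s.
With the tool pointing down it reaches from about 0.425 to 0.95 m from the base axis. Payload 14.7 kg.
Tool frame: the origin (TCP) lies at the very end of the fingers, on their centre line; the grasp point (between the pads) lies 19 mm behind it; z points along the fingers, y is the direction in which the jaws open and shut (so a half turn about z gives the same grasp; the last joint's range is limited). The gripper opens to 85 mm and grips with 20 to 120 N. Pads are 22 mm wide; open, the fingers measure 114 mm over their backs; the gripper's body (76 mm by 85 mm) begins 54 mm behind the grasp point. The pads swing forward as they close: fully open they stand 13 mm farther back than shut.
Start: joints at [1.069, 0.48, 1.596, -0, 1.065, -0.047], TCP at [0.286, 0.584, 0.231] pointing down, gripper open.
Joint ranges: [-2.75, 2.75], [-0.82, 2.05], [0.23, 2.67], [-1.56, 4.7], [0.09, 2.69], [-2.92, 2.92]. Speed limits (rad/s): [1.89, 1.89, 2.39, 3.01, 3.01, 3.01].

## Interface

Orientations are given as a rotation vector (axis times angle).
In Python, from workcell import ctrl gives the robot as it stands.
- The arm moves only by the tool servo_tool, never from a script. Its argument "targets" is a list of rows, each an object of numbers: "x", "y", "z": the shift along the tool's x, y, z in mm; "ax", "ay", "az": the turn, a rotation vector about the tool's x, y, z in degrees; "fingers": the finger opening in mm, from 0 to 85.4. A call has 1 to 10 rows; each row shifts and turns the commanded pose from where the row before left it, along the tool's axes as they then stand; what a row does not reach is not made up. A row lasts 1/10 s, in which the tool goes at most 50 mm and 8.59 degrees, less where a joint would pass 70% of its speed; a pose out of reach is approached as far as the arm can. A call is refused whole if a number of a shift passes 50 or a number of a turn 8.59, either way. A call with a gripper value outside its range is refused whole. The fingers move at their own pace and stop on an object; "squeeze" is the grip in N (left out, the last holds). Time passes only in rows, so rows that do not move let the fingers close. It gives the time, the measured TCP pose, the force and the opening at its end, in the units of the state.
- ctrl.get_state(): the state, without advancing time (a new reading comes with each control period).
- ctrl.get_image(name): name is "scene" or "top" or "wrist"; returns the picture (384x512x3 uint8, blue, green, red); there is no depth.
- ctrl.camera_params(name): a dict with "mtx" (3x3 intrinsics, pixels), "rvec" (rotation vector, rad) and "tvec" (3), from world to camera coordinates, as OpenCV has them. Camera axes: x right, y down, z forward; pixel columns grow to the right and rows downward; lengths in m; the calibration is good to about 2 mm. A picture is of the moment at which its call begins: read the wrist's pose just before it. camera_params takes no time and is no camera call; for the wrist camera it gives the pose at the moment of the call.
- ctrl.finish_job(): hands the job in, once; it reports no verdict.
The state is a dict: "time_s": time; "joints": joint angles; "joint_vel": joint speeds; "tau": joint torques, N m; "ee_pos": TCP position; "eef_rot": TCP orientation; "wrist_force": force on the tool from outside, world axes, zero at the start; "torque": the same for the moment, N m; "width": opening from 0.0 (shut) to 1.0 (fully open).
Only numpy, scipy, OpenCV 4.12 (cv2) and the standard library are available. Lean on these libraries where they do the work, as an engineer would, in place of code of your own. Each camera call takes 0.05 s, during which the arm holds its last target. There are 200 camera calls.

## Working session

There is one attempt and no reset: what is moved stays moved. The work goes in short steps, Python scripts to look and compute and a tool call to move; the robot and the scene stay as the last step left them, time stands still between calls to the robot, and variables do not carry over. Pictures are saved under pics/ and viewed, about 8 in all and at most 12, crops included, and the job is handed in when it is done.

Besides the shell and the picture viewer there is one more tool, called by a JSON object that holds its "name" and its "arguments", one argument or row to a line. servo_tool: Moves the arm, as the interface text tells. Its arguments: {"type":"object","properties":{"targets":{"type":"array"},"squeeze":{"type":"number"}},"required":["targets"]}

```bash
mkdir -p pics; ls; python3 - <<'E'
from workcell import ctrl
import cv2,numpy as np
print(ctrl.get_state())
a=ctrl.get_image("scene");b=ctrl.get_image("top")
cv2.imwrite("pics/s0.png",a);cv2.imwrite("pics/t0.png",b)
for n in("scene","top"):
  p=ctrl.camera_params(n);R=cv2.Rodrigues(np.array(p["rvec"]))[0];print(n,p,-R.T@np.array(p["tvec"]).ravel())
E
```

```text
pics
{'time_s': 0.0, 'joints': array([ 1.06942386e+00,  4.80829858e-01,  1.59689715e+00, -5.44732705e-05,
        1.06508773e+00, -4.66213701e-02]), 'joint_vel': array([-0.0003981 ,  0.00068183,  0.00080659,  0.00041168,  0.00163966,
       -0.00050131]), 'tau': array([-3.93030627e-03, -9.50621796e+01, -4.30210233e+01, -7.10118329e-04,
        1.16788497e-02,  1.05177426e-05]), 'ee_pos': array([0.28531057, 0.58356358, 0.230665  ]), 'eef_rot': array([-7.08077471e-01, -3.06046365e+00,  1.86812710e-03]), 'wrist_force': array([-0.64515177, -0.09512018, -0.10976831]), 'torque': array([ 0.07748353, -0.00772404, -0.02695894]), 'width': 0.9999640742866187}
scene {'mtx': array([[376.38694101,   0.        , 258.04830989],
       [  0.        , 376.38694101, 195.6135933 ],
       [  0.        ,   0.        ,   1.        ]]), 'rvec': array([ 2.15012895,  0.56069798, -0.25983344]), 'tvec': array([-0.52576576, -0.09709395,  1.40321712])} [ 1.01973256 -0.79122865  0.76744894]
top {'mtx': array([[492.78424924,   0.        , 258.1951246 ],
       [  0.        , 492.78424924, 191.84656093],
       [  0.        ,   0.        ,   1.        ]]), 'rvec': array([ 2.16323618, -2.14417659,  0.16354532]), 'tvec': array([-0.00590909,  0.58583584,  1.30896264])} [0.39678918 0.01346784 1.37804161]
```

View pics/t0.png

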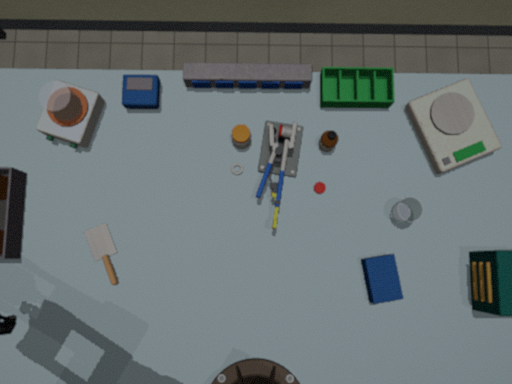

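View pics/s0.png

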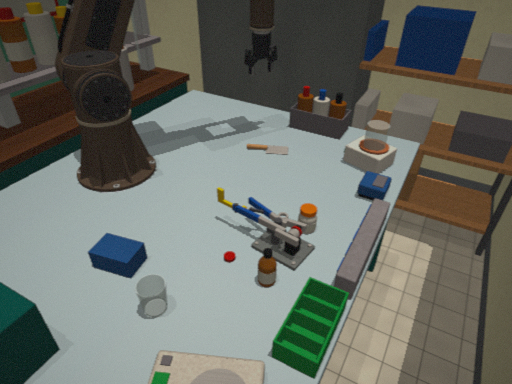

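Top view: the pliers are at about (280,150), with handles pointing down-left towards the robot. The moving handle is on the left (262,185), the rigid one on the right (281,185) and the yellow lever at (276,215). The jar is at (241,135) and the amber bottle at (329,140). Next I'll measure.

```bash
cat > h.py <<'E'
import cv2,numpy as np
from workcell import ctrl
def cam(n):
    p=ctrl.camera_params(n);return p["mtx"],cv2.Rodrigues(np.array(p["rvec"]))[0],np.array(p["tvec"]).ravel()
def ray(c,uv,z):
    K,R,t=c;C=-R.T@t;d=R.T@np.linalg.inv(K)@np.array([uv[0],uv[1],1.]);return C+d*(z-C[2])/d[2]
def blobs(mask,mn=15):
    n,l,s,ce=cv2.connectedComponentsWithStats(mask.astype(np.uint8))
    return [(s[i],ce[i],np.argwhere(l==i)[:,::-1]) for i in range(1,n) if s[i][4]>=mn]
def masks(im):
    h,s,v=cv2.split(cv2.cvtColor(im,cv2.COLOR_BGR2HSV))
    return dict(blue=(h>105)&(h<130)&(s>130)&(v>50),yel=(h>22)&(h<35)&(s>140)&(v>90))
E
python3 - <<'E'
from h import *
im=cv2.imread("pics/t0.png");c=cam("top")
for k,m in masks(im).items():
  for s,ce,p in blobs(m):
    if 220<ce[0]<350 and 100<ce[1]<240:
      z=.086 if k=="blue" else .082
      w=np.array([ray(c,q,z)[:2] for q in p]);mu=w.mean(0);d=np.linalg.svd(w-mu)[2][0];d*=np.sign(d[0]);t=(w-mu)@d
      print(k,s,mu.round(4),"ang",np.degrees(np.arctan2(d[1],d[0])).round(1),"ends",(mu+d*t.min()).round(3),(mu+d*t.max()).round(3))
cv2.imwrite("pics/t0c.png",cv2.resize(im[105:245,215:355],(784,784)[:2],interpolation=cv2.INTER_CUBIC)[:600] if 0 else cv2.resize(im[110:240,220:350],(598,598),interpolation=cv2.INTER_CUBIC))
E
```

```text
blue [256 163  16  35 148] [ 0.6134 -0.0147] ang -20.0 ends [0.567 0.002] [ 0.656 -0.03 ]
blue [277 171   7  29 110] [ 0.5975 -0.0572] ang -8.0 ends [ 0.561 -0.052] [ 0.636 -0.063]
yel [273 207   5  22  50] [ 0.5121 -0.0453] ang -7.9 ends [ 0.485 -0.041] [ 0.54  -0.049]
```

View pics/t0c.png

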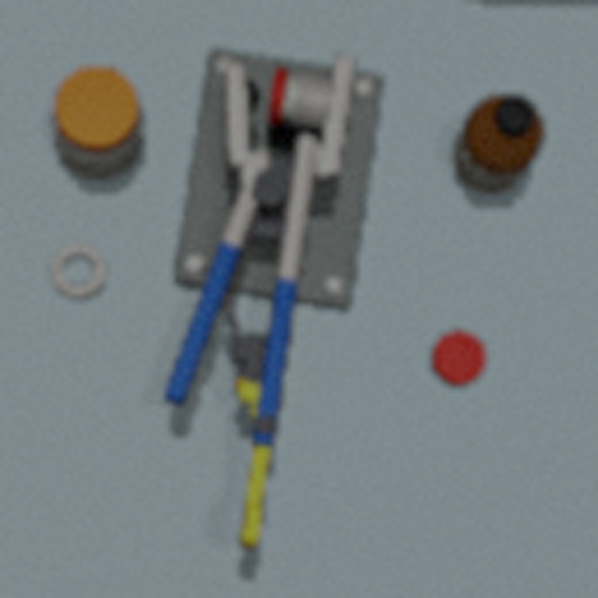

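{"name": "servo_tool", "arguments": {
  "targets": [
    {"x":-30,"y":-23.3},
    {"x":-30,"y":-23.3},
    {"x":-30,"y":-23.3},
    {"x":-30,"y":-23.3},
    {"x":-30,"y":-23.3},
    {"x":-30,"y":-23.3},
    {"x":-30,"y":-23.3},
    {"x":-30,"y":-23.3},
    {"x":-30,"y":-23.3}
  ]
}}

```text
schema error: expected keys x, y, z, ax, ay, az, fingers
```

{"name": "servo_tool", "arguments": {
  "targets": [
    {"x":-30,"y":-23.3},
    {"x":-30,"y":-23.3},
    {"x":-30,"y":-23.3},
    {"x":-30,"y":-23.3},
    {"x":-30,"y":-23.3},
    {"x":-30,"y":-23.3},
    {"az":-6},
    {"az":-6},
    {"az":-6},
    {}
  ]
}}

```text
schema error: expected keys x, y, z, ax, ay, az, fingers
```

{"name": "servo_tool", "arguments": {
  "targets": [
    {"x":-30,"y":-23.3,"z":0,"ax":0,"ay":0,"az":0,"fingers":85},
    {"x":-30,"y":-23.3,"z":0,"ax":0,"ay":0,"az":0,"fingers":85},
    {"x":-30,"y":-23.3,"z":0,"ax":0,"ay":0,"az":0,"fingers":85},
    {"x":-30,"y":-23.3,"z":0,"ax":0,"ay":0,"az":0,"fingers":85},
    {"x":-30,"y":-23.3,"z":0,"ax":0,"ay":0,"az":0,"fingers":85},
    {"x":-30,"y":-23.3,"z":0,"ax":0,"ay":0,"az":0,"fingers":85},
    {"x":-30,"y":-23.3,"z":0,"ax":0,"ay":0,"az":0,"fingers":85},
    {"x":-30,"y":-23.3,"z":0,"ax":0,"ay":0,"az":0,"fingers":85},
    {"x":-30,"y":-23.3,"z":0,"ax":0,"ay":0,"az":0,"fingers":85},
    {"x":-30,"y":-23.3,"z":0,"ax":0,"ay":0,"az":0,"fingers":85}
  ],
  "squeeze": 20
}}

```text
time_s: 1.1
ee_pos: [0.453, 0.2413, 0.2312]
eef_rot: [-0.708, -3.061, 0.0]
wrist_force: [1.9, 1.1, -0.0]
width: 0.993
```

{"name": "servo_tool", "arguments": {
  "targets": [
    {"x":-30,"y":-23.3,"z":0,"ax":0,"ay":0,"az":0,"fingers":85},
    {"x":-30,"y":-23.3,"z":0,"ax":0,"ay":0,"az":0,"fingers":85},
    {"x":-30,"y":-23.3,"z":0,"ax":0,"ay":0,"az":0,"fingers":85},
    {"x":-30,"y":-23.3,"z":0,"ax":0,"ay":0,"az":0,"fingers":85},
    {"x":-30,"y":-23.3,"z":0,"ax":0,"ay":0,"az":0,"fingers":85},
    {"x":-30,"y":-23.3,"z":0,"ax":0,"ay":0,"az":0,"fingers":85},
    {"x":-30,"y":-23.3,"z":0,"ax":0,"ay":0,"az":-6,"fingers":85},
    {"x":-30,"y":-23.3,"z":0,"ax":0,"ay":0,"az":-6,"fingers":85},
    {"x":0,"y":0,"z":0,"ax":0,"ay":0,"az":-6,"fingers":85},
    {"x":0,"y":0,"z":0,"ax":0,"ay":0,"az":0,"fingers":85}
  ]
}}

```text
time_s: 2.1
ee_pos: [0.5898, -0.029, 0.2308]
eef_rot: [-0.22, -3.133, -0.0]
wrist_force: [-1.5, 0.5, 0.2]
width: 0.995
```

```bash
python3 - <<'E'
from h import *
s=ctrl.get_state();R=cv2.Rodrigues(s["eef_rot"])[0];print(s["time_s"],s["ee_pos"],R.round(3).tolist(),s["joints"].round(2),s["wrist_force"])
c=cam("wrist");im=ctrl.get_image("wrist");cv2.imwrite("pics/w1.png",im);np.savez("w1.npz",K=c[0],R=c[1],t=c[2])
ex=np.array([.990,-.139]);ey=np.array([.139,.990])
for k,m in masks(im).items():
  for st,ce,p in blobs(m,150):
      z=.086 if k=="blue" else .082
      w=np.array([ray(c,q,z)[:2] for q in p]);mu=w.mean(0);d=np.linalg.svd(w-mu,full_matrices=False)[2][0];d*=np.sign(d[0]);t=(w-mu)@d
      print(k,st,mu.round(4),"ang",np.degrees(np.arctan2(d[1],d[0])).round(1),"ends",(mu+d*t.min()).round(4),(mu+d*t.max()).round(4))
E
```

```text
2.1 [ 0.58983334 -0.02902575  0.23075247] [[-0.99, 0.14, -0.001], [0.14, 0.99, 0.0], [0.001, 0.0, -1.0]] [-0.1   0.4   1.74  0.    1.01 -1.53] [-1.47580567  0.5192994   0.16745356]
blue [217 134  14  92 968] [ 0.5918 -0.0595] ang -8.8 ends [ 0.542  -0.0519] [ 0.6367 -0.0664]
blue [ 252  150   30   91 1093] [ 0.6096 -0.0176] ang -19.8 ends [ 0.5649 -0.0015] [ 0.658  -0.0349]
blue [403 346  37  28 556] [0.8477 0.1429] ang 33.2 ends [0.8267 0.1292] [0.8693 0.157 ]
yel [212  64  16  70 589] [ 0.5063 -0.0485] ang -4.0 ends [ 0.4778 -0.0465] [ 0.5417 -0.0509]
```

View pics/w1.png

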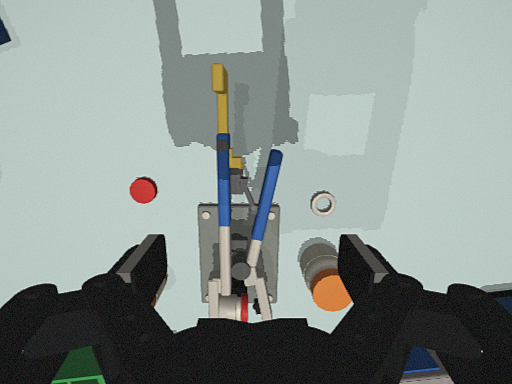

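The wrist view shows the rigid handle at about (224,180), the moving one at (267,195), the tab at (218,78) and the cap at the bottom. It agrees with the top view to about 3 mm, so I'm descending astride the handles.

{"name": "servo_tool", "arguments": {
  "targets": [
    {"x":3,"y":-4,"z":30,"ax":0,"ay":0,"az":0,"fingers":85},
    {"x":0,"y":0,"z":30,"ax":0,"ay":0,"az":0,"fingers":85},
    {"x":0,"y":0,"z":30,"ax":0,"ay":0,"az":0,"fingers":85},
    {"x":0,"y":0,"z":25,"ax":0,"ay":0,"az":0,"fingers":85},
    {"x":0,"y":0,"z":16,"ax":0,"ay":0,"az":0,"fingers":85},
    {"x":0,"y":0,"z":16,"ax":0,"ay":0,"az":0,"fingers":85},
    {"x":0,"y":0,"z":16,"ax":0,"ay":0,"az":0,"fingers":85},
    {"x":0,"y":0,"z":12,"ax":0,"ay":0,"az":0,"fingers":85},
    {"x":0,"y":0,"z":5,"ax":0,"ay":0,"az":0,"fingers":85},
    {"x":0,"y":0,"z":0,"ax":0,"ay":0,"az":0,"fingers":85}
  ]
}}

```text
time_s: 3.15
ee_pos: [0.5859, -0.0313, 0.0509]
eef_rot: [-0.222, -3.133, -0.0]
wrist_force: [-0.9, -0.4, 0.6]
width: 0.994
```

```bash
python3 - <<'E'
from h import *
a=ctrl.get_image("wrist");s=ctrl.get_image("scene")
cv2.imwrite("pics/w2.png",np.hstack([cv2.resize(a,(400,300)),cv2.resize(s[160:280,190:350],(400,300),interpolation=cv2.INTER_CUBIC)]))
print(ctrl.get_state()["ee_pos"])
E
```

```text
[ 0.58658923 -0.03153499  0.05178926]
```

View pics/w2.png

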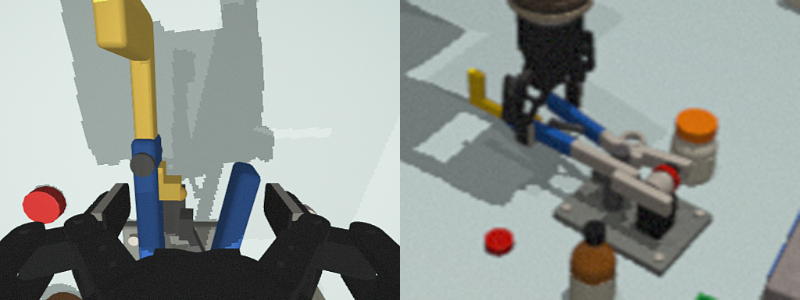

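The fingers straddle both bars, with the rigid bar nearer the left finger and the moving bar on the right. I'm closing gradually.

{"name": "servo_tool", "arguments": {
  "targets": [
    {"x":0,"y":0,"z":0,"ax":0,"ay":0,"az":0,"fingers":78},
    {"x":0,"y":0,"z":0,"ax":0,"ay":0,"az":0,"fingers":74},
    {"x":0,"y":0,"z":0,"ax":0,"ay":0,"az":0,"fingers":70},
    {"x":0,"y":0,"z":0,"ax":0,"ay":0,"az":0,"fingers":68},
    {"x":0,"y":0,"z":0,"ax":0,"ay":0,"az":0,"fingers":67},
    {"x":0,"y":0,"z":0,"ax":0,"ay":0,"az":0,"fingers":67},
    {"x":0,"y":0,"z":0,"ax":0,"ay":0,"az":0,"fingers":67}
  ],
  "squeeze": 20
}}

```text
time_s: 3.95
ee_pos: [0.5863, -0.0317, 0.0513]
eef_rot: [-0.221, -3.134, 0.0]
wrist_force: [0.2, 0.1, 0.8]
width: 0.786
```

{"name": "servo_tool", "arguments": {
  "targets": [
    {"x":0,"y":0,"z":0,"ax":0,"ay":0,"az":0,"fingers":66},
    {"x":0,"y":0,"z":0,"ax":0,"ay":0,"az":0,"fingers":65},
    {"x":0,"y":0,"z":0,"ax":0,"ay":0,"az":0,"fingers":65}
  ]
}}

```text
time_s: 4.25
ee_pos: [0.5863, -0.032, 0.0514]
eef_rot: [-0.221, -3.134, 0.001]
wrist_force: [-1.5, -5.2, 3.6]
width: 0.765
```

{"name": "servo_tool", "arguments": {
  "targets": [
    {"x":0,"y":0,"z":0,"ax":0,"ay":0,"az":0,"fingers":64},
    {"x":0,"y":0,"z":0,"ax":0,"ay":0,"az":0,"fingers":63.5},
    {"x":0,"y":0,"z":0,"ax":0,"ay":0,"az":0,"fingers":63.5}
  ]
}}

```text
time_s: 4.55
ee_pos: [0.5862, -0.0325, 0.0517]
eef_rot: [-0.22, -3.134, 0.001]
wrist_force: [-4.2, -10.7, 8.6]
width: 0.748
```

{"name": "servo_tool", "arguments": {
  "targets": [
    {"x":0,"y":-0.7,"z":-0.3,"ax":0,"ay":0,"az":0,"fingers":63.5},
    {"x":0,"y":-0.7,"z":-0.3,"ax":0,"ay":0,"az":0,"fingers":63.5},
    {"x":0,"y":0,"z":0,"ax":0,"ay":0,"az":0,"fingers":63.5}
  ]
}}

```text
time_s: 4.85
ee_pos: [0.586, -0.0328, 0.0518]
eef_rot: [-0.221, -3.134, -0.001]
wrist_force: [0.0, 3.6, 0.3]
width: 0.744
```

{"name": "servo_tool", "arguments": {
  "targets": [
    {"x":0,"y":-0.5,"z":0,"ax":0,"ay":0,"az":0,"fingers":63},
    {"x":0,"y":0,"z":-0.3,"ax":0,"ay":0,"az":0,"fingers":62.5},
    {"x":0,"y":0,"z":0,"ax":0,"ay":0,"az":0,"fingers":62.5}
  ]
}}

```text
time_s: 5.15
ee_pos: [0.5858, -0.0332, 0.052]
eef_rot: [-0.221, -3.133, -0.0]
wrist_force: [-0.1, 6.4, -1.6]
width: 0.731
```

{"name": "servo_tool", "arguments": {
  "targets": [
    {"x":0,"y":0.5,"z":0,"ax":0,"ay":0,"az":0,"fingers":62},
    {"x":0,"y":0,"z":0,"ax":0,"ay":0,"az":0,"fingers":61.5},
    {"x":0,"y":0,"z":0,"ax":0,"ay":0,"az":0,"fingers":61.5}
  ]
}}

```text
time_s: 5.45
ee_pos: [0.5857, -0.0335, 0.0522]
eef_rot: [-0.22, -3.133, 0.001]
wrist_force: [-2.5, -4.8, 2.4]
width: 0.722
```

{"name": "servo_tool", "arguments": {
  "targets": [
    {"x":0,"y":-0.2,"z":-0.1,"ax":0,"ay":0,"az":0,"fingers":61},
    {"x":0,"y":-0.2,"z":-0.1,"ax":0,"ay":0,"az":0,"fingers":60.5},
    {"x":0,"y":0,"z":0,"ax":0,"ay":0,"az":0,"fingers":60.5}
  ]
}}

```text
time_s: 5.75
ee_pos: [0.5857, -0.034, 0.0524]
eef_rot: [-0.221, -3.133, 0.001]
wrist_force: [-3.6, -4.3, 2.9]
width: 0.711
```

{"name": "servo_tool", "arguments": {
  "targets": [
    {"x":0,"y":-0.5,"z":-0.1,"ax":0,"ay":0,"az":0,"fingers":60},
    {"x":0,"y":-0.3,"z":-0.1,"ax":0,"ay":0,"az":0,"fingers":59.5},
    {"x":0,"y":-0.25,"z":-0.1,"ax":0,"ay":0,"az":0,"fingers":59},
    {"x":0,"y":-0.25,"z":-0.1,"ax":0,"ay":0,"az":0,"fingers":58.5}
  ]
}}

```text
time_s: 6.15
ee_pos: [0.5855, -0.035, 0.0529]
eef_rot: [-0.221, -3.133, 0.0]
wrist_force: [-4.4, -1.1, 2.8]
width: 0.686
```

{"name": "servo_tool", "arguments": {
  "targets": [
    {"x":0,"y":-0.25,"z":-0.1,"ax":0,"ay":0,"az":0,"fingers":58},
    {"x":0,"y":-0.25,"z":-0.1,"ax":0,"ay":0,"az":0,"fingers":57.5},
    {"x":0,"y":-0.25,"z":-0.1,"ax":0,"ay":0,"az":0,"fingers":57}
  ]
}}

```text
time_s: 6.45
ee_pos: [0.5854, -0.0357, 0.0532]
eef_rot: [-0.22, -3.133, 0.0]
wrist_force: [-3.8, -0.9, 3.1]
width: 0.672
```

{"name": "servo_tool", "arguments": {
  "targets": [
    {"x":0,"y":-0.25,"z":-0.15,"ax":0,"ay":0,"az":0,"fingers":56.5},
    {"x":0,"y":-0.25,"z":-0.15,"ax":0,"ay":0,"az":0,"fingers":56},
    {"x":0,"y":-0.25,"z":-0.15,"ax":0,"ay":0,"az":0,"fingers":55.5},
    {"x":0,"y":-0.25,"z":-0.15,"ax":0,"ay":0,"az":0,"fingers":55}
  ]
}}

```text
time_s: 6.85
ee_pos: [0.5853, -0.0367, 0.0537]
eef_rot: [-0.221, -3.133, 0.0]
wrist_force: [-3.3, -1.1, -0.2]
width: 0.647
```

{"name": "servo_tool", "arguments": {
  "targets": [
    {"x":0,"y":-0.25,"z":-0.15,"ax":0,"ay":0,"az":0,"fingers":54.5},
    {"x":0,"y":-0.25,"z":-0.15,"ax":0,"ay":0,"az":0,"fingers":54},
    {"x":0,"y":-0.25,"z":-0.15,"ax":0,"ay":0,"az":0,"fingers":53.5},
    {"x":0,"y":-0.25,"z":-0.15,"ax":0,"ay":0,"az":0,"fingers":53}
  ]
}}

```text
time_s: 7.25
ee_pos: [0.5851, -0.0377, 0.0541]
eef_rot: [-0.22, -3.133, 0.0]
wrist_force: [-3.6, -1.9, -4.0]
width: 0.62
```

{"name": "servo_tool", "arguments": {
  "targets": [
    {"x":0,"y":-0.35,"z":0,"ax":0,"ay":0,"az":0,"fingers":52.5},
    {"x":0,"y":-0.25,"z":0,"ax":0,"ay":0,"az":0,"fingers":52},
    {"x":0,"y":-0.25,"z":0,"ax":0,"ay":0,"az":0,"fingers":51.5},
    {"x":0,"y":-0.25,"z":-0.05,"ax":0,"ay":0,"az":0,"fingers":51}
  ]
}}

```text
time_s: 7.65
ee_pos: [0.585, -0.0388, 0.0544]
eef_rot: [-0.221, -3.133, 0.0]
wrist_force: [-4.9, -2.4, 3.7]
width: 0.598
```

{"name": "servo_tool", "arguments": {
  "targets": [
    {"x":0,"y":-0.25,"z":-0.1,"ax":0,"ay":0,"az":0,"fingers":50.5},
    {"x":0,"y":-0.25,"z":-0.1,"ax":0,"ay":0,"az":0,"fingers":50},
    {"x":0,"y":-0.25,"z":-0.1,"ax":0,"ay":0,"az":0,"fingers":49.5},
    {"x":0,"y":-0.25,"z":-0.1,"ax":0,"ay":0,"az":0,"fingers":49}
  ]
}}

```text
time_s: 8.05
ee_pos: [0.5849, -0.0397, 0.0548]
eef_rot: [-0.221, -3.133, 0.0]
wrist_force: [-5.1, -1.2, 2.3]
width: 0.576
```

{"name": "servo_tool", "arguments": {
  "targets": [
    {"x":0.1,"y":-0.3,"z":-0.1,"ax":0,"ay":0,"az":0,"fingers":48.5},
    {"x":0.1,"y":-0.25,"z":-0.1,"ax":0,"ay":0,"az":0,"fingers":48},
    {"x":0.1,"y":-0.25,"z":-0.1,"ax":0,"ay":0,"az":0,"fingers":47.5},
    {"x":0,"y":-0.25,"z":-0.1,"ax":0,"ay":0,"az":0,"fingers":47}
  ]
}}

```text
time_s: 8.45
ee_pos: [0.5847, -0.0408, 0.0551]
eef_rot: [-0.221, -3.134, 0.0]
wrist_force: [-2.5, -2.0, -0.6]
width: 0.554
```

{"name": "servo_tool", "arguments": {
  "targets": [
    {"x":0,"y":-0.25,"z":-0.1,"ax":0,"ay":0,"az":0,"fingers":46.5},
    {"x":0,"y":-0.25,"z":-0.1,"ax":0,"ay":0,"az":0,"fingers":46},
    {"x":0,"y":-0.25,"z":-0.1,"ax":0,"ay":0,"az":0,"fingers":45.5},
    {"x":0,"y":-0.25,"z":-0.1,"ax":0,"ay":0,"az":0,"fingers":45}
  ]
}}

```text
time_s: 8.85
ee_pos: [0.5846, -0.0418, 0.0555]
eef_rot: [-0.221, -3.134, 0.0]
wrist_force: [-2.0, -4.0, -1.0]
width: 0.527
```

{"name": "servo_tool", "arguments": {
  "targets": [
    {"x":0,"y":-0.5,"z":-0.1,"ax":0,"ay":0,"az":0,"fingers":44.5},
    {"x":0,"y":-0.35,"z":-0.1,"ax":0,"ay":0,"az":0,"fingers":44},
    {"x":0,"y":-0.25,"z":-0.1,"ax":0,"ay":0,"az":0,"fingers":43.5}
  ]
}}

```text
time_s: 9.15
ee_pos: [0.5845, -0.0426, 0.0557]
eef_rot: [-0.221, -3.134, -0.0]
wrist_force: [-1.4, -0.9, -3.8]
width: 0.511
```

{"name": "servo_tool", "arguments": {
  "targets": [
    {"x":0,"y":-0.25,"z":-0.1,"ax":0,"ay":0,"az":0,"fingers":43},
    {"x":0,"y":-0.25,"z":-0.1,"ax":0,"ay":0,"az":0,"fingers":42.5},
    {"x":0,"y":-0.25,"z":0,"ax":0,"ay":0,"az":0,"fingers":42}
  ]
}}

```text
time_s: 9.45
ee_pos: [0.5844, -0.0434, 0.056]
eef_rot: [0.221, 3.134, -0.0]
wrist_force: [-1.5, -1.2, -3.4]
width: 0.492
```

{"name": "servo_tool", "arguments": {
  "targets": [
    {"x":0,"y":-0.25,"z":0,"ax":0,"ay":0,"az":0,"fingers":41.5},
    {"x":0,"y":-0.25,"z":0,"ax":0,"ay":0,"az":0,"fingers":41},
    {"x":0,"y":-0.2,"z":0,"ax":0,"ay":0,"az":0,"fingers":40.7},
    {"x":0,"y":0,"z":0,"ax":0,"ay":0,"az":0,"fingers":40.7}
  ]
}}

```text
time_s: 9.85
ee_pos: [0.5843, -0.0441, 0.0562]
eef_rot: [0.221, 3.134, -0.0]
wrist_force: [-2.6, -4.0, 0.3]
width: 0.476
```

{"name": "servo_tool", "arguments": {
  "targets": [
    {"x":0,"y":-0.2,"z":0,"ax":0,"ay":0,"az":0,"fingers":40.3},
    {"x":0,"y":-0.1,"z":0,"ax":0,"ay":0,"az":0,"fingers":40},
    {"x":0,"y":0,"z":0,"ax":0,"ay":0,"az":0,"fingers":40}
  ]
}}

```text
time_s: 10.15
ee_pos: [0.5843, -0.0444, 0.0562]
eef_rot: [0.221, 3.134, -0.0]
wrist_force: [-3.7, -4.8, 1.9]
width: 0.47
```

```bash
python3 - <<'E'
from h import *
a=ctrl.get_image("wrist");s=ctrl.get_image("top")
cv2.imwrite("pics/w3.png",np.hstack([cv2.resize(a,(400,300)),cv2.resize(s[110:230,210:370],(400,300),interpolation=cv2.INTER_CUBIC)]))
print(ctrl.get_state())
E
```

```text
{'time_s': 10.25, 'joints': array([-1.27514610e-01,  6.17599277e-01,  1.88428696e+00, -1.03042412e-04,
        6.39488237e-01, -1.55761514e+00]), 'joint_vel': array([ 0.00018248, -0.00011325, -0.00081582, -0.00029837, -0.00038285,
        0.0009294 ]), 'tau': array([ 2.78873093e+00, -9.19136739e+01, -2.88820428e+01,  9.54145007e-01,
       -9.02261417e-01, -9.17671085e-02]), 'ee_pos': array([ 0.58431675, -0.04439043,  0.05621079]), 'eef_rot': array([ 2.20677603e-01,  3.13361760e+00, -1.16024774e-04]), 'wrist_force': array([-3.64748465, -4.40679704,  2.88777726]), 'torque': array([-0.73769134,  0.51989961, -0.05230137]), 'width': 0.47225437565139194}
```

View pics/w3.png

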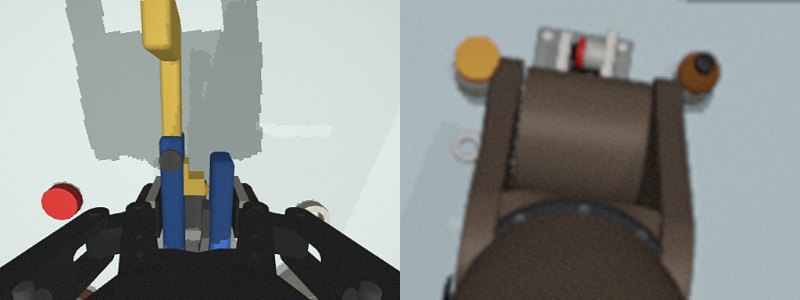

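{"name": "servo_tool", "arguments": {
  "targets": [
    {"x":0,"y":-0.4,"z":0,"ax":0,"ay":0,"az":0,"fingers":40},
    {"x":0,"y":-0.1,"z":0,"ax":0,"ay":0,"az":0,"fingers":39.7},
    {"x":0,"y":0,"z":0,"ax":0,"ay":0,"az":0,"fingers":39.7}
  ]
}}

```text
time_s: 10.55
ee_pos: [0.5845, -0.0446, 0.0562]
eef_rot: [0.221, 3.133, 0.0]
wrist_force: [-0.8, 2.6, 3.1]
width: 0.467
```

{"name": "servo_tool", "arguments": {
  "targets": [
    {"x":0,"y":-0.1,"z":0,"ax":0,"ay":0,"az":0,"fingers":39.4},
    {"x":0,"y":0,"z":0,"ax":0,"ay":0,"az":0,"fingers":39.2},
    {"x":0,"y":0,"z":0,"ax":0,"ay":0,"az":0,"fingers":39.2}
  ]
}}

```text
time_s: 10.85
ee_pos: [0.5844, -0.0447, 0.0562]
eef_rot: [0.221, 3.133, 0.0]
wrist_force: [-0.4, 5.9, 4.2]
width: 0.462
```

{"name": "servo_tool", "arguments": {
  "targets": [
    {"x":0,"y":0.3,"z":0,"ax":0,"ay":0,"az":0,"fingers":39.6},
    {"x":0,"y":0.2,"z":0,"ax":0,"ay":0,"az":0,"fingers":40.5},
    {"x":0,"y":0,"z":0,"ax":0,"ay":0,"az":0,"fingers":42},
    {"x":0,"y":0,"z":0,"ax":0,"ay":0,"az":0,"fingers":46},
    {"x":0,"y":0,"z":0,"ax":0,"ay":0,"az":0,"fingers":52},
    {"x":0,"y":0,"z":0,"ax":0,"ay":0,"az":0,"fingers":56},
    {"x":0,"y":0,"z":0,"ax":0,"ay":0,"az":0,"fingers":60},
    {"x":0,"y":0,"z":0,"ax":0,"ay":0,"az":0,"fingers":60},
    {"x":0,"y":0,"z":0,"ax":0,"ay":0,"az":0,"fingers":60}
  ]
}}

```text
time_s: 11.75
ee_pos: [0.5842, -0.0444, 0.0561]
eef_rot: [0.221, 3.134, -0.0]
wrist_force: [0.2, 0.4, 1.3]
width: 0.701
```

```bash
python3 - <<'E'
from h import *
a=ctrl.get_image("wrist");print(ctrl.get_state()["ee_pos"],ctrl.get_state()["wrist_force"])
s=ctrl.get_image("scene")
cv2.imwrite("pics/w4.png",np.hstack([cv2.resize(a,(400,300)),cv2.resize(s[160:280,190:350],(400,300),interpolation=cv2.INTER_CUBIC)]))
E
```

```text
[ 0.58420833 -0.04444281  0.05605569] [-0.10415694  0.46755691 -0.28044069]
```

View pics/w4.png

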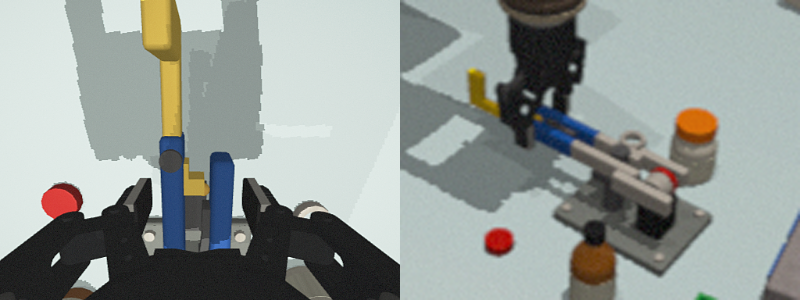

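Released, the handles stay parallel (locked) with gaps on both sides, and the wrist force is about 0. Next I lift and move towards the tab.

{"name": "servo_tool", "arguments": {
  "targets": [
    {"x":0,"y":0,"z":-20,"ax":0,"ay":0,"az":0,"fingers":60},
    {"x":0,"y":0,"z":-40,"ax":0,"ay":0,"az":0,"fingers":60},
    {"x":0,"y":0,"z":-40,"ax":0,"ay":0,"az":0,"fingers":60},
    {"x":30,"y":-4,"z":0,"ax":0,"ay":0,"az":0,"fingers":55},
    {"x":30,"y":-4,"z":0,"ax":0,"ay":0,"az":0,"fingers":50},
    {"x":20,"y":-4,"z":0,"ax":0,"ay":0,"az":0,"fingers":50},
    {"x":0,"y":0,"z":0,"ax":0,"ay":0,"az":0,"fingers":50},
    {"x":0,"y":0,"z":0,"ax":0,"ay":0,"az":0,"fingers":50}
  ]
}}

```text
time_s: 12.65
ee_pos: [0.5037, -0.0452, 0.1564]
eef_rot: [0.221, 3.133, -0.0]
wrist_force: [0.3, 0.1, -0.4]
width: 0.584
```

```bash
python3 - <<'E'
from h import *
d=np.load("w1.npz");c1=(d["K"],d["R"],d["t"]);ex=np.array([.990,-.139]);ey=np.array([.139,.990])
im=cv2.imread("pics/w1.png");h,s,v=cv2.split(cv2.cvtColor(im,cv2.COLOR_BGR2HSV))
c=cam("wrist");st=ctrl.get_state();b=ctrl.get_image("wrist");cv2.imwrite("pics/w5.png",b)
def f(q,c,z=.118):
  p=ray(c,q,z)[:2];return (p@ex).round(4),(p@ey).round(4)
print("tab w1",[f(q,c1) for q in((212,64),(226,64),(212,92),(226,92))])
print("tcp",st["ee_pos"],f((0,0),c) and (st["ee_pos"][:2]@ex,st["ee_pos"][:2]@ey))
for s_,ce,p in blobs(masks(b)["yel"],100): print(s_,ce,f((s_[0],s_[1]),c),f((s_[0]+s_[2],s_[1]),c))
E
```

```text
tab w1 [(np.float64(0.4849), np.float64(0.0197)), (np.float64(0.4849), np.float64(0.0312)), (np.float64(0.5066), np.float64(0.0189)), (np.float64(0.5067), np.float64(0.0306))]
tcp [ 0.50370217 -0.04519077  0.15637705] (np.float64(0.5049466684946626), np.float64(0.025275736767833158))
[243 171  15  72 676] [250.12130178 207.29733728] (np.float64(0.4759), np.float64(0.0188)) (np.float64(0.4759), np.float64(0.0283))
[258 260  14  20 206] [263.91262136 271.63592233] (np.float64(0.5391), np.float64(0.0286)) (np.float64(0.5391), np.float64(0.0384))
```

View pics/w5.png

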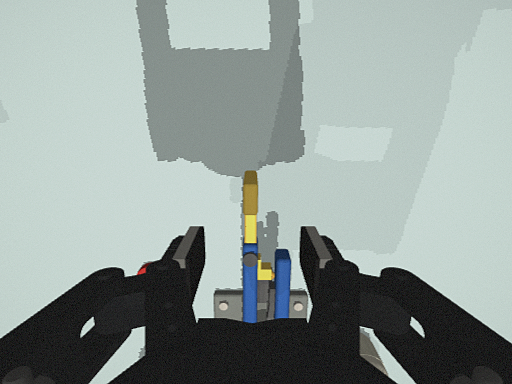

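The tab is at (250,190), centred between the fingers, about 13 mm further back. I'm descending around it with the tips kept above the lever bar.

{"name": "servo_tool", "arguments": {
  "targets": [
    {"x":13,"y":-1,"z":0,"ax":0,"ay":0,"az":0,"fingers":46},
    {"x":0,"y":0,"z":20,"ax":0,"ay":0,"az":0,"fingers":46},
    {"x":0,"y":0,"z":20,"ax":0,"ay":0,"az":0,"fingers":46},
    {"x":0,"y":0,"z":16,"ax":0,"ay":0,"az":0,"fingers":46},
    {"x":0,"y":0,"z":7,"ax":0,"ay":0,"az":0,"fingers":46},
    {"x":0,"y":0,"z":0,"ax":0,"ay":0,"az":0,"fingers":46}
  ]
}}

```text
time_s: 13.3
ee_pos: [0.4896, -0.0441, 0.0923]
eef_rot: [-0.221, -3.132, -0.0]
wrist_force: [0.5, -0.1, -0.4]
width: 0.539
```

{"name": "servo_tool", "arguments": {
  "targets": [
    {"x":0,"y":-3,"z":0,"ax":0,"ay":0,"az":0,"fingers":46},
    {"x":0,"y":-3,"z":0,"ax":0,"ay":0,"az":0,"fingers":46},
    {"x":0,"y":-3,"z":0,"ax":0,"ay":0,"az":0,"fingers":46},
    {"x":0,"y":-3,"z":0,"ax":0,"ay":0,"az":0,"fingers":46},
    {"x":0,"y":-3,"z":0,"ax":0,"ay":0,"az":0,"fingers":46},
    {"x":0,"y":-2,"z":0,"ax":0,"ay":0,"az":0,"fingers":46},
    {"x":0,"y":-2,"z":0,"ax":0,"ay":0,"az":0,"fingers":46}
  ]
}}

```text
time_s: 14.0
ee_pos: [0.4876, -0.0633, 0.0931]
eef_rot: [-0.221, -3.134, -0.0]
wrist_force: [-0.7, 3.8, 1.3]
width: 0.539
```

{"name": "servo_tool", "arguments": {
  "targets": [
    {"x":0,"y":-2,"z":0,"ax":0,"ay":0,"az":0,"fingers":46},
    {"x":0,"y":-2,"z":0,"ax":0,"ay":0,"az":0,"fingers":46},
    {"x":0,"y":-2,"z":0,"ax":0,"ay":0,"az":0,"fingers":46}
  ]
}}

```text
time_s: 14.3
ee_pos: [0.4866, -0.0688, 0.093]
eef_rot: [-0.221, -3.133, -0.001]
wrist_force: [-0.1, 8.2, 2.7]
width: 0.543
```

{"name": "servo_tool", "arguments": {
  "targets": [
    {"x":0,"y":-2,"z":0,"ax":0,"ay":0,"az":0,"fingers":46},
    {"x":0,"y":-2,"z":0,"ax":0,"ay":0,"az":0,"fingers":46},
    {"x":0,"y":-2,"z":0,"ax":0,"ay":0,"az":0,"fingers":46}
  ]
}}

```text
time_s: 14.6
ee_pos: [0.4861, -0.0746, 0.093]
eef_rot: [0.221, 3.134, 0.001]
wrist_force: [2.2, 8.4, 0.1]
width: 0.542
```

{"name": "servo_tool", "arguments": {
  "targets": [
    {"x":0,"y":-2,"z":0,"ax":0,"ay":0,"az":0,"fingers":46},
    {"x":0,"y":-2,"z":0,"ax":0,"ay":0,"az":0,"fingers":46}
  ]
}}

```text
time_s: 14.8
ee_pos: [0.486, -0.0787, 0.0931]
eef_rot: [0.221, 3.133, 0.001]
wrist_force: [5.4, 9.1, -1.0]
width: 0.539
```

```bash
python3 - <<'E'
from h import *
a=ctrl.get_image("wrist");print(ctrl.get_state()["ee_pos"],ctrl.get_state()["wrist_force"])
cv2.imwrite("pics/w6.png",a)
E
```

```text
[ 0.48607135 -0.07889009  0.09313944] [ 4.76307544  8.91303697 -1.80653988]
```

View pics/w6.png

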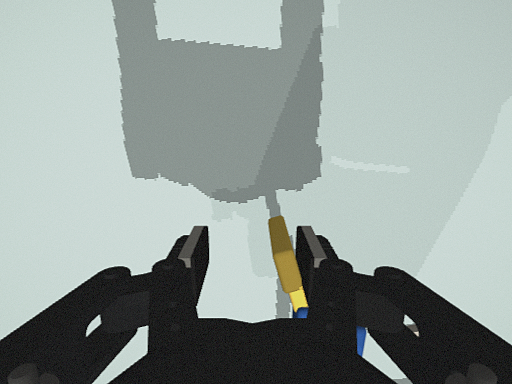

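The tab is deflected at (287,250), and the moving handle at (362,345) looks swung away. I'll add 2 mm to be sure, then look.

{"name": "servo_tool", "arguments": {
  "targets": [
    {"x":0,"y":-1,"z":0,"ax":0,"ay":0,"az":0,"fingers":46},
    {"x":0,"y":-1,"z":0,"ax":0,"ay":0,"az":0,"fingers":46},
    {"x":0,"y":0,"z":0,"ax":0,"ay":0,"az":0,"fingers":46}
  ]
}}

```text
time_s: 15.15
ee_pos: [0.4858, -0.0806, 0.0931]
eef_rot: [0.221, 3.133, 0.001]
wrist_force: [4.7, 9.8, -0.2]
width: 0.539
```

```bash
python3 - <<'E'
from h import *
ex=np.array([.990,-.139]);ey=np.array([.139,.990])
for n in("top","scene","wrist"):
  c=cam(n);b=ctrl.get_image(n);cv2.imwrite(f"pics/{n}7.png",b)
  for s,ce,p in blobs(masks(b)["blue"],8):
    w=np.array([ray(c,q,.086)[:2] for q in p]);mu=w.mean(0)
    if .5<mu[0]<.72 and -.1<mu[1]<.06: print(n,s,(mu@ex).round(4),(mu@ey).round(4),"range ey",(w@ey).min().round(4),(w@ey).max().round(4))
a=cv2.imread("pics/scene7.png");cv2.imwrite("pics/s7.png",cv2.resize(a[150:280,180:350],(680,520),interpolation=cv2.INTER_CUBIC))
E
```

```text
top [257 163  15  35 143] 0.6095 0.0706 range ey 0.0568 0.0834
top [280 171   4   8  25] 0.6291 0.0262 range ey 0.0217 0.0307
scene [249 198  22  19 126] 0.6128 0.0607 range ey 0.0397 0.079
scene [234 206  25  16 164] 0.6021 0.0143 range ey 0.0015 0.0298
wrist [296 307  13  11  98] 0.5447 0.0175 range ey 0.0136 0.0209
wrist [360 334  35  42 661] 0.5769 0.0663 range ey 0.0556 0.0782
```

View pics/s7.png

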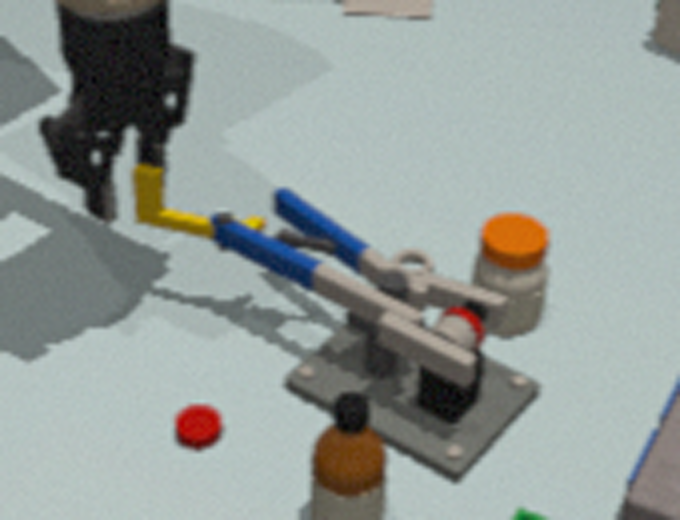

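The pliers have sprung open: the moving bar is back at its original open line (ey 0.0706, against 0.0707 at the start). I'm easing the lever back, then withdrawing upward.

{"name": "servo_tool", "arguments": {
  "targets": [
    {"x":0,"y":4,"z":0,"ax":0,"ay":0,"az":0,"fingers":46},
    {"x":0,"y":4,"z":0,"ax":0,"ay":0,"az":0,"fingers":46},
    {"x":0,"y":4,"z":0,"ax":0,"ay":0,"az":0,"fingers":46},
    {"x":0,"y":4,"z":0,"ax":0,"ay":0,"az":0,"fingers":46},
    {"x":0,"y":4,"z":0,"ax":0,"ay":0,"az":0,"fingers":46},
    {"x":0,"y":4,"z":0,"ax":0,"ay":0,"az":0,"fingers":46},
    {"x":0,"y":6,"z":0,"ax":0,"ay":0,"az":0,"fingers":46},
    {"x":0,"y":6,"z":0,"ax":0,"ay":0,"az":0,"fingers":46},
    {"x":0,"y":0,"z":0,"ax":0,"ay":0,"az":0,"fingers":46}
  ]
}}

```text
time_s: 16.2
ee_pos: [0.4903, -0.0446, 0.093]
eef_rot: [0.22, 3.134, 0.0]
wrist_force: [0.4, 0.0, 0.0]
width: 0.54
```

{"name": "servo_tool", "arguments": {
  "targets": [
    {"x":0,"y":0,"z":-20,"ax":0,"ay":0,"az":0,"fingers":46},
    {"x":0,"y":0,"z":-40,"ax":0,"ay":0,"az":0,"fingers":46},
    {"x":0,"y":0,"z":-40,"ax":0,"ay":0,"az":0,"fingers":46},
    {"x":0,"y":40,"z":-20,"ax":0,"ay":0,"az":0,"fingers":46},
    {"x":0,"y":40,"z":0,"ax":0,"ay":0,"az":0,"fingers":46},
    {"x":0,"y":40,"z":0,"ax":0,"ay":0,"az":0,"fingers":46},
    {"x":0,"y":40,"z":0,"ax":0,"ay":0,"az":0,"fingers":46},
    {"x":0,"y":0,"z":0,"ax":0,"ay":0,"az":0,"fingers":46},
    {"x":0,"y":0,"z":0,"ax":0,"ay":0,"az":0,"fingers":46}
  ]
}}

```text
time_s: 17.1
ee_pos: [0.5124, 0.1138, 0.2129]
eef_rot: [-0.217, -3.134, 0.0]
wrist_force: [0.1, -0.4, 0.0]
width: 0.541
```

```bash
python3 - <<'E'
from h import *
b=ctrl.get_image("top");a=ctrl.get_image("scene");print(ctrl.get_state()["time_s"],ctrl.get_state()["ee_pos"],ctrl.get_state()["wrist_force"])
o=cv2.imread("pics/t0.png")
f=lambda i:cv2.resize(i[110:240,220:350],(390,390),interpolation=cv2.INTER_CUBIC)
cv2.imwrite("pics/t8.png",np.hstack([f(o),f(b)]))
for s,ce,p in blobs(masks(b)["yel"],10)+blobs(masks(b)["blue"],50): print(s,ce)
E
```

```text
17.2 [0.51233117 0.11248806 0.21291583] [-0.41578243 -0.27871393  0.44836621]
[272 193   4   4  11] [273.45454545 194.45454545]
[273 208   5  21  43] [274.93023256 218.06976744]
[123  75  36  32 697] [140.56958393  93.68723099]
[192  80  19   7 103] [200.60194175  83.18446602]
[215  81  18   7 103] [223.84466019  83.76699029]
[238  81  19   7 117] [247.11965812  83.88888889]
[262  81  18   7 107] [270.43925234  84.11214953]
[284  81  19   8  96] [293.01041667  84.3125    ]
[257 163  15  35 144] [263.79861111 179.15972222]
[277 171   7  29 109] [279.66055046 185.26605505]
[ 364  255   38   48 1344] [382.62574405 278.45014881]
```

View pics/t8.png

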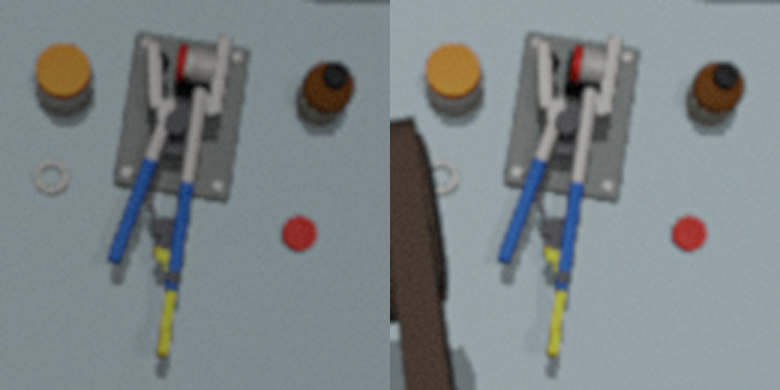

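The final view matches the start: handle open, lever at rest, bystanders in place. Before handing in, I'll check how far the cap moved.

```bash
python3 - <<'E'
from h import *
ey=np.array([.139,.990]);c=cam("top");r=[]
for i in(cv2.imread("pics/t0.png"),ctrl.get_image("top")):
  h,s,v=cv2.split(cv2.cvtColor(i,cv2.COLOR_BGR2HSV));m=((h<8)|(h>172))&(s>110)&(v>60);m[:115]=0;m[145:]=0;m[:,:270]=0;m[:,:][:,300:]=0
  p=np.argwhere(m)[:,::-1];w=np.array([ray(c,q,.085)[:2]@ey for q in p]);r.append(w.mean());print(len(p),w.mean(),w.max(),w.min())
print("shift mm",1e3*(r[0]-r[1]))
if 2<1e3*(r[0]-r[1])<8: ctrl.finish_job();print("done")
E
```

```text
26 0.04703038882858168 0.0503508421379865 0.04383766387826788
36 0.04259125662678498 0.04728841201457642 0.038499141175610714
shift mm 4.439132201796703
the job is handed in; nothing more can be done
done
```

The pliers locked, pressed the cap and sprang open again, and I handed the job in at about 17 s of robot time. No verdict was reported.

- **Squeeze:** I closed the handles in 0.5 mm steps, moving the gripper towards the rigid handle by half of each step. Side imbalance stayed below about 6 N through the closing. It reached about 11 N at first touch, when only the moving handle was in contact, and I shifted the gripper to correct that. The handles stayed locked when I let go, with about 0 N on the wrist.
- **Release:** I pulled the lever tab sideways about 18 mm at roughly 10 N, eased it back and withdrew.
- **Last checks:** The moving handle was back on its original open line, the lever was at rest, and the bystanders near the pliers looked unmoved. The wrist read about 0 N with the arm clear.
- **Cap:** From the top camera it moved about 4.4 mm, which fits the 4 to 6 mm needed. At about 2.6 mm per pixel this is a rough figure, so "fully home" is likely but not measured exactly.
- **Disagreement:** The top and wrist cameras differed by about 3 mm sideways on the handles; I settled it by contact force.

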